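# Lock the fabric-specimen clamp with its barrel bolt

## Task

The specimen clamp of the fabric tester is shut but not locked. Lift the barrel bolt's red-knobbed handle out of its rest notch, slide the bolt through the keeper eye, and drop the handle fully down into the notch of the brass catch. Feel your way gently, without forcing the bolt or the fixture, and leave the beaker, the weight and the jar where they stand.

Things in the scene. Friction and masses are not known exactly. Their poses are not given: they have to be found in the camera images.
- bed: Grey bolt fixture, fixed to the bench, base plate 160 x 290 x 12 mm (x, y, z and sizes here in mm). Origin: on the bench, straight below the bolt axis at the rest notch. z up; +y along the bolt axis, the way the bolt slides to lock; the handle lies on the -x side. The bolt axis runs along y at z = 70. More than about 25 N against any part of it is forcing it; a push down on the knob reaches the guide's lands 2.7 times as strong.
- rest_notch (a point): Middle of the rest notch, at x = -35, y = 0, z = 70 of the fixture: a 14 mm gap in a 10 mm thick guide plate (x = -40 to -30), between a grey lug (y = -28 to -7) and a grey land (y = 7 to 44), both with tops at z = 78. The handle's stem lies in it at the start.
- catch_range (a point): Middle of the range (x = -35, y = 70 of the fixture) in which the brass catch may be clamped on the guide plate: a 37 mm land (top z = 78), then its 12 mm wide notch, then a rigid stop lug 8 mm thick, top z = 101. The notch's centre lies anywhere from y = 50 to 90, NOT reported: feel it (or see it). The raised stem meets the lug 2 mm past the notch's centre.
- keeper (a point): Centre of the steel keeper eye (y = 104 to 116, x = -14 to 14, top z = 84 in the fixture's frame) that the bolt's end enters. Beyond it the specimen clamp (y = 101 to 195, x = -15 to 85) is 60 mm high. Two steel straps hold the bolt (x = -14 to 14, top z = 84).
- knob (a point): Centre of the red ball knob, 22 mm in diameter, 80 mm from the bolt axis on a steel stem 8 mm in diameter. In a notch the handle is level (knob at x = -80, z = 70 of the fixture); lifted, the knob rides an 80 mm arc about the bolt axis, up and towards the bolt. It can be pinched from above with the fingers closing along the bolt axis and then turns between the pads.
- handle (a joint): Angle of the handle in rad: 0 level, down in a notch; it can be lifted to 0.75. Below about 0.39 the stem meets the land between the notches (about 0.41 on the brass land). It falls by its own weight when let go.
- bolt (a joint): Slide of the bolt along the fixture's +y in m: about 0 (within 0.5 mm) at the rest notch, 0.048 to 0.092 when the handle lies in the notch of the brass catch. Slides with about 1.5 N of friction and stays where it is left.
- beaker_rim (a point): Centre of the mouth of a glass beaker, 68 mm in diameter, 90 mm high; not to be disturbed.
- weight: Brass 0.5 kg weight, 48 mm in diameter, 76 mm high, origin under its centre; not to be disturbed.
- jar: Glass jar with a blue cap, 60 mm in diameter, 75 mm high, origin under its centre; not to be disturbed.

How it is judged:
On the way, in this order (a step that is already met when the one before it is completed fails the run):
1. the handle is lifted clear of the rest notch (value of joint handle above 0.4 rad and value of joint bolt below 0.02 m), for 0.05 s.
2. the bolt is slid through the keeper to the catch with the handle raised (value of joint bolt above 0.046 m and value of joint handle above 0.3 rad), for 0.05 s.
At the end, for the whole second after the job is handed in: The bolt is shot at least 46 mm through the keeper and the handle lies down in the notch of the brass catch (less than 0.12 rad above level), released and at rest; beaker, weight and jar stand within 20 mm of where they were (value of joint bolt above 0.046 m and value of joint handle below 0.12 rad and velocity of joint handle between -0.05 and 0.05 rad/s and velocity of joint bolt between -0.01 and 0.01 m/s and distance of each of beaker_rim, weight, jar from where it was at the start of the episode below 0.02 m); the robot touches nothing.
It fails at once if the fixture is forced: anything (handle or gripper) presses on it with more than 25 N (contact force between bed and anything else above 25 N).
It fails at once if beaker, weight or jar is pushed more than 20 mm from its place (distance of any of beaker_rim, weight, jar from where it was at the start of the episode above 0.02 m).
It also fails if it takes over 45 s, if anything falls off the work surface, if the arm or the gripper's body presses on something with over 40 N, if the wrist force passes 120 N, or if a joint passes its speed limit or range.

## Robot

A 6-joint arm with a two-finger parallel gripper is mounted at the origin on the work surface. World frame = base frame: x ahead of the robot, y to its left, z up, the work surface at z = 0. Lengths are in m, angles in rad, forces in N, time in s.
With the tool pointing down it reaches from about 0.225 to 0.875 m from the base axis. Payload 3.4 kg.
Tool frame: the origin (TCP) lies between the finger pads; the fingertips stand 19 mm ahead of it and the grasp point (between the pads) is the TCP; z points along the fingers, y is the line along which they close (so a half turn about z gives the same grasp; the last joint's range is limited). The gripper opens to 85 mm and grips with 20 to 120 N. Pads are 22 mm wide; open, the fingers measure 114 mm over their backs; the gripper's body (76 mm by 85 mm) begins 54 mm behind the grasp point. The pads swing forward as they close: fully open they stand 13 mm farther back than shut.
Start: joints at [1.059, 0.276, 1.505, -0, 1.361, -0.121], TCP at [0.219, 0.532, 0.25] pointing down, gripper open.
Joint ranges: [-2.89, 2.89], [-0.75, 2.08], [0.22, 2.7], [-1.18, 4.32], [0.11, 2.71], [-2.7, 2.7]. Speed limits (rad/s): [2.57, 2.57, 3.14, 3.14, 3.14, 3.14].

## Interface

Orientations are given as a unit quaternion [w, x, y, z].
In Python, from rig import get_state, imaging, ticket gives the robot as it stands. The module is installed in compiled form; this text tells all that it offers.
- The arm moves only by the shell command python3 -m inch 'ROWS' [FORCE]. ROWS is JSON, a list of rows, each an object with "claw": the opening, from -1 (shut) to 1 (fully open); "travel": the shift along the world's x, y, z in units of 200 mm (1.0 is 200 mm), a list of three; "turn": the turn about the world's z in units of 180 degrees (1.0 is 180 degrees). A call has 1 to 5 rows; each row is the pose to reach, as a shift and turn from the pose commanded when the call began, turning the shorter way round; what a row does not reach only later rows make up. A row lasts 1/10 s, in which the tool goes at most 50 mm and 8.59 degrees, less where a joint would pass 70% of its speed; a pose out of reach is approached as far as the arm can. A call with a number of a shift or a turn outside -1 to 1 is refused whole. A call with a gripper value outside its range is refused whole. The fingers move at their own pace and stop on an object; FORCE is the grip in N (left out, the last holds). Time passes only in rows, so rows that repeat a pose let the fingers close. It gives the time, the measured TCP pose, the force, the opening and the grip force at its end, in the units of the state.
- get_state(): the state, without advancing time (a new reading comes with each control period).
- imaging.get_image(name): name is "scene" or "top" or "wrist"; returns the picture (480x640x3 uint8, red, green, blue); there is no depth.
- imaging.camera_params(name): a dict with "camera_matrix" (3x3 intrinsics, pixels), "cam_to_world" (4x4, takes a point from camera to world coordinates); the wrist camera has in their place "T_tool_cam" (4x4, takes a point from camera to tool coordinates, whose origin is the TCP and whose axes are the flange's). Camera axes: x right, y down, z forward; pixel columns grow to the right and rows downward; lengths in m; the calibration is good to about 2 mm. The wrist camera is an equidistant fisheye: a pixel r from the principal point sees the ray r / f radians off the axis. A picture is of the moment at which its call begins: read the wrist's pose just before it. camera_params takes no time and is no camera call.
- ticket.sign_off(): hands the job in; it is judged then, once.
The state is a dict: "clock": time; "qpos": joint angles; "qd": joint speeds; "effort": joint torques, N m; "position": TCP position; "ee_rot": TCP orientation; "contact_force": force on the tool from outside, world axes, zero at the start; "moment": the same for the moment, N m; "width": finger opening in m; "gripper_force": force on a finger pad.
Only numpy, scipy, OpenCV 4.12 (cv2) and the standard library are available. Lean on these libraries where they do the work, as an engineer would, in place of code of your own. Each camera call takes 0.05 s, during which the arm holds its last target. There are 200 camera calls.

## Working session

There is one attempt and no reset: what is moved stays moved. The work goes in short steps, Python scripts to look and compute and a shell command to move; the robot and the scene stay as the last step left them, time stands still between calls to the robot, and variables do not carry over. Pictures are saved under pics/ and viewed, at most 10 in all, crops included, and the job is handed in when it is done.

```bash
mkdir -p pics
python3 - <<'E'
from rig import get_state, imaging
import cv2, numpy as np
np.set_printoptions(precision=4,suppress=True)
s=get_state();print({k:np.round(v,3) for k,v in s.items()})
for n in("scene","top"):
    cv2.imwrite(f"pics/{n}0.png",imaging.get_image(n)[:,:,::-1])
for n in("scene","top","wrist"):
    print(n,imaging.camera_params(n))
E
```

```text
{'clock': np.float64(0.0), 'qpos': array([ 1.059,  0.277,  1.506, -0.   ,  1.361, -0.121]), 'qd': array([ 0.001, -0.   ,  0.001,  0.   , -0.001, -0.002]), 'effort': array([ -0.001, -41.677, -24.58 ,  -0.   ,   0.011,   0.   ]), 'position': array([0.219, 0.531, 0.249]), 'ee_rot': array([-0.   ,  0.194,  0.981, -0.001]), 'contact_force': array([ 0.12 ,  0.231, -0.168]), 'moment': array([ 0.012, -0.077, -0.037]), 'gripper_force': np.float64(0.0), 'width': np.float64(0.085)}
scene {'camera_matrix': array([[584.6809,   0.    , 328.0194],
       [  0.    , 584.6809, 250.7527],
       [  0.    ,   0.    ,   1.    ]]), 'cam_to_world': array([[-0.2725,  0.8267, -0.4923,  1.2101],
       [ 0.9621,  0.2314, -0.144 ,  0.174 ],
       [-0.0052, -0.5129, -0.8584,  1.0538],
       [ 0.    ,  0.    ,  0.    ,  1.    ]])}
top {'camera_matrix': array([[603.0975,   0.    , 321.4185],
       [  0.    , 603.0975, 237.2644],
       [  0.    ,   0.    ,   1.    ]]), 'cam_to_world': array([[ 0.0181, -0.9915,  0.1286,  0.5114],
       [-0.9998, -0.0186, -0.0024,  0.0466],
       [ 0.0048, -0.1285, -0.9917,  1.3192],
       [ 0.    ,  0.    ,  0.    ,  1.    ]])}
wrist {'camera_matrix': array([[371.6483,   0.    , 321.7011],
       [  0.    , 371.6483, 237.1755],
       [  0.    ,   0.    ,   1.    ]]), 'T_tool_cam': array([[ 0.0001, -0.9514, -0.3078,  0.0792],
       [ 1.    ,  0.0004, -0.0008,  0.0001],
       [ 0.0009, -0.3078,  0.9514, -0.1235],
       [ 0.    ,  0.    ,  0.    ,  1.    ]])}
```

View pics/scene0.png

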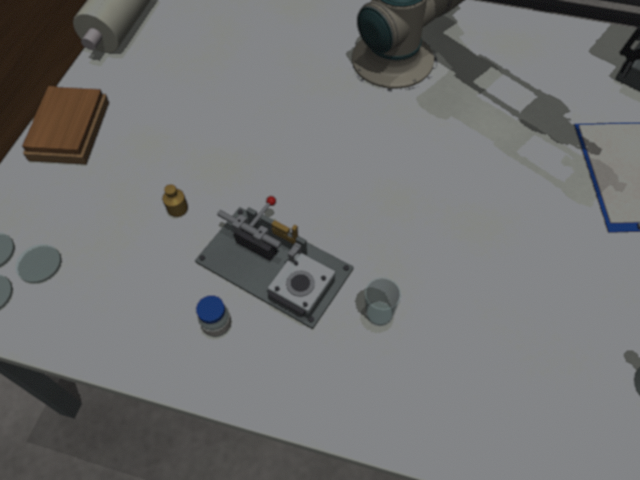

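View pics/top0.png

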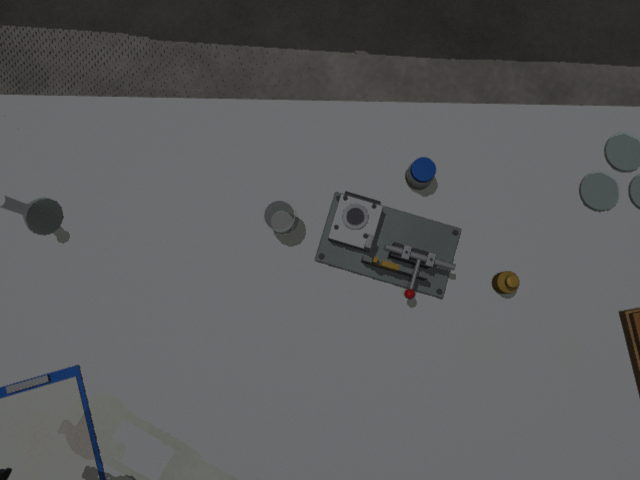

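The scene view shows the red knob at (271,201), the fixture around (275,265), the brass weight at (175,200), the jar at (212,313) and the beaker at (380,300). In the top view the knob is at (410,294), the bolt runs from (453,267) to (388,247), and the brass catch is near (385,265).

```bash
cat > h.py <<'E'
import numpy as np, cv2
from rig import get_state, imaging
np.set_printoptions(precision=4,suppress=True)
def ray(n,uv):
    p=imaging.camera_params(n);K=p["camera_matrix"];T=p["cam_to_world"]
    d=T[:3,:3]@np.linalg.solve(K,[uv[0],uv[1],1]);return T[:3,3],d/np.linalg.norm(d)
def plane(n,uv,z):
    o,d=ray(n,uv);return o+d*(z-o[2])/d[2]
def tri(a,b):
    (o1,d1),(o2,d2)=a,b
    A=np.stack([d1,-d2],1);t=np.linalg.lstsq(A,o2-o1,rcond=None)[0]
    p,q=o1+t[0]*d1,o2+t[1]*d2;return (p+q)/2,np.linalg.norm(p-q)
def red(im):
    r,g,b=[im[:,:,i].astype(int) for i in range(3)]
    m=((r>90)&(g<0.5*r)&(b<0.5*r)).astype(np.uint8)
    n,l,s,c=cv2.connectedComponentsWithStats(m);i=1+np.argmax(s[1:,4]);return c[i],s[i,4]
def proj(n,P):
    p=imaging.camera_params(n);T=np.linalg.inv(p["cam_to_world"]);q=p["camera_matrix"]@(T[:3,:3]@P+T[:3,3]);return q[:2]/q[2]
E
python3 - <<'E'
from h import *
t=cv2.imread("pics/top0.png");s=cv2.imread("pics/scene0.png")
ct,cs=red(t[:,:,::-1]),red(s[:,:,::-1]);print(ct,cs)
K,e=tri(ray("top",ct[0]),ray("scene",cs[0]));print("knob",K,e)
for uv in[(335,193),(461,230),(443,298),(317,262)]:print(plane("top",uv,.012))
a=cv2.resize(t[180:310,300:475],None,fx=4.5,fy=4.5,interpolation=cv2.INTER_CUBIC);a=cv2.convertScaleAbs(a,alpha=1.6)
cv2.imwrite("pics/topc.png",a)
for n,uv in(("jar",(422,168)),("weight",(510,281))):print(n,plane("top",uv,.075))
print("beaker",plane("top",(279,212),.09))
E
```

```text
(array([409.2059, 292.9118]), np.int32(34)) (array([270.619 , 199.9524]), np.int32(42))
knob [ 0.5607 -0.1391  0.0708] 0.001210012239411238
[0.7799 0.0152 0.012 ]
[ 0.7027 -0.2621  0.012 ]
[ 0.5536 -0.2215  0.012 ]
[0.6265 0.052  0.012 ]
jar [ 0.8243 -0.1663  0.075 ]
weight [ 0.589  -0.3472  0.075 ]
beaker [0.7217 0.1322 0.09  ]
```

View pics/topc.png

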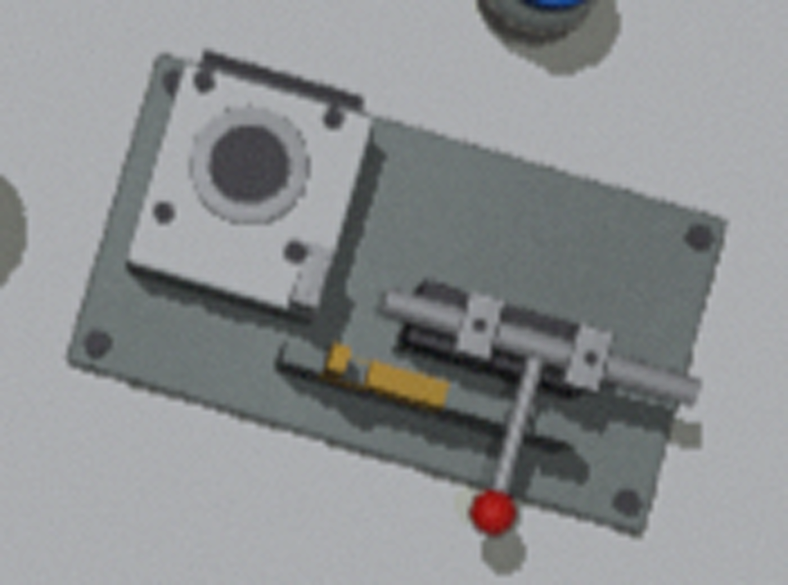

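The crop shows the brass lug at about (340,360), the brass land from (370,372) to (446,392), and the catch notch gap at about (361,372). The knob is at (494,512). The bolt runs from (385,300) to (697,390).

Run:
```python
from h import *
f=lambda u,v,z:plane("top",(300+(u+.5)/4.5-.5,180+(v+.5)/4.5-.5),z)
c=[f(u,v,.012) for u,v in((160,55),(727,220),(642,535),(68,362))]
for a,b in((1,0),(2,3)):
    d=c[a-0]*-1+c[b];print("yaw",np.degrees(np.arctan2(d[1],d[0])),np.linalg.norm(d))
d=f(385,302,.07)-f(695,391,.07);print("bolt",np.degrees(np.arctan2(d[1],d[0])))
K=np.array([.5607,-.1391,.0708])
for y in(74.2,75.):
  y=np.radians(y);uy=np.array([np.cos(y),np.sin(y),0]);ux=np.array([np.sin(y),-np.cos(y),0])
  O=K+.08*ux
  print("axis O",O)
  for nm,p in(("landL",f(369,372,.078)),("landR",f(447,392,.078)),("lugR",f(352,362,.101)),("lugL",f(330,355,.101)),("boltL",f(385,302,.07)),("boltR",f(695,391,.07)),*[("c",q) for q in c]):
    print(nm,(p-O)@ux*1e3,(p-O)@uy*1e3)
s=get_state();print(s["position"])
from scipy.spatial.transform import Rotation as R
q=s["ee_rot"];r=R.from_quat(np.r_[q[1:],q[0]]).as_matrix();print(r, np.degrees(np.arctan2(r[1,1],r[0,1])))
```

```text
yaw 74.57340214062737 0.2878076157952055
yaw 74.2409714269326 0.2878123204746437
bolt 74.90097845193476
axis O [ 0.6377 -0.1609  0.0708]
landL -36.11149469816468 72.11855617484625
landR -34.569141750029154 35.32181965571971
lugR -36.62136972906614 82.43344244386215
lugL -36.45806067836701 92.80842761591882
boltL -1.7828728630843118 73.44402654918788
boltR 0.03386545801357376 -75.04305528208221
c 91.52998104120294 208.58561297745666
c 93.40563785226004 -79.21589087762702
c -65.92261951631939 -80.02049560935062
c -66.1284301458957 207.7917512791093
axis O [ 0.638  -0.1598  0.0708]
landL -35.10884048658718 71.49874712129576
landR -34.08040055200534 34.68406279050732
lugR -35.4746475146491 81.81974690368556
lugL -35.16649696867326 92.19144061336725
boltL -0.765058411528652 72.34478588524382
boltR -1.0217005933600687 -76.15318764868745
c 94.4255709309093 206.17034835931932
c 92.28270841175865 -81.62929001770269
c -67.04125231345401 -80.20924645728105
c -63.22855638656401 207.57781921240485
[0.2188 0.5313 0.2495]
[[-0.9246  0.3809 -0.0008]
 [ 0.3809  0.9246 -0.0015]
 [ 0.0002 -0.0017 -1.    ]] 67.6081943799761
```

```bash
R='' ; python3 -m inch '[{"claw":1,"travel":[0.5,-1.0,0],"turn":0.039},{"claw":1,"travel":[0.5,-1.0,0],"turn":0.039},{"claw":1,"travel":[0.5,-1.0,0],"turn":0.039},{"claw":1,"travel":[0.5,-1.0,0],"turn":0.039},{"claw":1,"travel":[0.5,-1.0,0],"turn":0.039}]'; python3 -m inch '[{"claw":0.2,"travel":[0.25,-0.5,0],"turn":0},{"claw":0.2,"travel":[0.5,-1.0,0],"turn":0},{"claw":0.2,"travel":[0.5,-1.0,0],"turn":0},{"claw":0.2,"travel":[0.5,-1.0,0],"turn":0},{"claw":0.2,"travel":[0.5,-1.0,0],"turn":0}]'; python3 -m inch '[{"claw":0.2,"travel":[0.5,-1.0,0],"turn":0},{"claw":0.2,"travel":[0.5,-1.0,0],"turn":0},{"claw":0.2,"travel":[0.5,-1.0,0],"turn":0},{"claw":0.2,"travel":[0.5,-1.0,0],"turn":0},{"claw":0.2,"travel":[0.5,-1.0,0],"turn":0}]'
```

```text
clock: 0.6
position: [0.3196, 0.3282, 0.25]
ee_rot: [0.0, 0.135, 0.991, -0.001]
contact_force: [0.9, 0.3, -0.6]
width: 0.0852
gripper_force: 0.0
clock: 1.1
position: [0.4202, 0.1283, 0.2501]
ee_rot: [0.0, 0.135, 0.991, -0.001]
contact_force: [-0.2, 0.7, -0.7]
width: 0.0512
gripper_force: 0.0
clock: 1.6
position: [0.5206, -0.0723, 0.2498]
ee_rot: [0.0, 0.135, 0.991, -0.001]
contact_force: [0.2, 1.0, 0.4]
width: 0.0512
gripper_force: 0.0
```

```bash
python3 -m inch '[{"claw":0.2,"travel":[0.2,-0.334,0],"turn":0},{"claw":0.2,"travel":[0.2,-0.334,-0.3],"turn":0},{"claw":0.2,"travel":[0.2,-0.334,-0.5],"turn":0},{"claw":0.2,"travel":[0.2,-0.334,-0.5],"turn":0},{"claw":0.2,"travel":[0.2,-0.334,-0.5],"turn":0}]'
cat >> h.py <<'E'
from scipy.spatial.transform import Rotation as Ro
def wray(s,uv):
    p=imaging.camera_params("wrist");K=p["camera_matrix"];T=p["T_tool_cam"]
    v=np.array([(uv[0]-K[0,2]),(uv[1]-K[1,2])])/K[0,0];th=np.hypot(*v)
    d=np.r_[v/th*np.sin(th),np.cos(th)]
    q=s["ee_rot"];R=Ro.from_quat(np.r_[q[1:],q[0]]).as_matrix()
    return s["position"]+R@T[:3,3],R@T[:3,:3]@d
def wplane(s,uv,z):
    o,d=wray(s,uv);return o+d*(z-o[2])/d[2]
E
python3 - <<'E'
from h import *
s=get_state();im=imaging.get_image("wrist");cv2.imwrite("pics/w1.png",im[:,:,::-1])
c=red(im);print(c,wplane(s,c[0],.07),s["position"])
E
```

```text
clock: 2.1
position: [0.558, -0.1347, 0.1492]
ee_rot: [-0.002, 0.134, 0.991, 0.001]
contact_force: [-0.1, -0.2, 0.9]
width: 0.0511
gripper_force: 0.0
(array([319.7742, 271.8662]), np.int32(598)) [ 0.565  -0.1378  0.07  ] [ 0.558  -0.1347  0.1492]
```

View pics/w1.png

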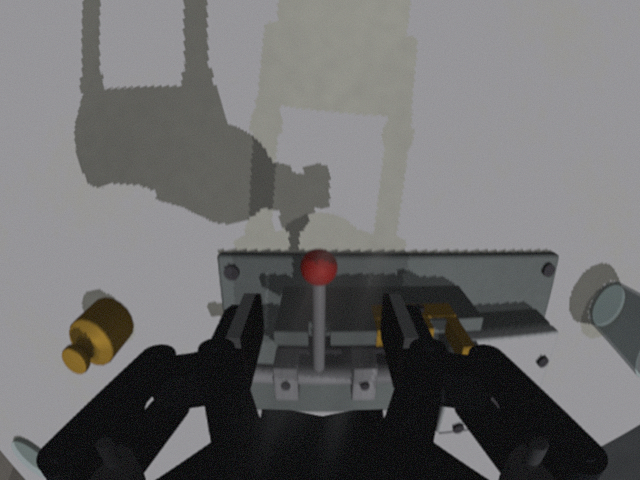

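The wrist view has the knob at (319,268), centred between the fingers. The plate edge is level in the picture, so the yaw is good. I'll descend and look again from there.

```bash
python3 -m inch '[{"claw":0.2,"travel":[0.01,0.003,-0.2],"turn":0},{"claw":0.2,"travel":[0.01,0.003,-0.3],"turn":0},{"claw":0.2,"travel":[0.01,0.003,-0.395],"turn":0},{"claw":0.2,"travel":[0.01,0.003,-0.395],"turn":0},{"claw":0.2,"travel":[0.01,0.003,-0.395],"turn":0}]'
python3 - <<'E'
from h import *
s=get_state();im=imaging.get_image("wrist")
c=red(im);print(c,wplane(s,c[0],.07),s["position"],s["contact_force"])
E
```

```text
clock: 2.65
position: [0.5626, -0.1345, 0.0738]
ee_rot: [0.002, 0.133, 0.991, -0.0]
contact_force: [0.8, 0.2, 0.3]
width: 0.0515
gripper_force: 0.0Traceback (most recent call last):
  File "<stdin>", line 3, in <module>
  File "h.py", line 16, in red
    n,l,s,c=cv2.connectedComponentsWithStats(m);i=1+np.argmax(s[1:,4]);return c[i],s[i,4]
                                                    ~~~~~~~~~^^^^^^^^^
    return _wrapfunc(a, 'argmax', axis=axis, out=out, **kwds)
    return bound(*args, **kwds)
ValueError: attempt to get argmax of an empty sequence
```

Run:
```python
from h import *
s=get_state();im=imaging.get_image("wrist");cv2.imwrite("pics/w2.png",cv2.convertScaleAbs(im[:,:,::-1],alpha=2))
r,g,b=[im[:,:,i].astype(int) for i in range(3)]
m=((r>25)&(g<.5*r)&(b<.5*r)).astype(np.uint8)
n,l,st,c=cv2.connectedComponentsWithStats(m);i=1+np.argmax(st[1:,4]);print(st[i],c[i],wplane(s,c[i],.07),s["position"],s["width"])
```

```text
[297 318  44  34 657] [321.4658 336.274 ] [ 0.5669 -0.1358  0.07  ] [ 0.5628 -0.1347  0.074 ] 0.05102307139455857
```

View pics/w2.png

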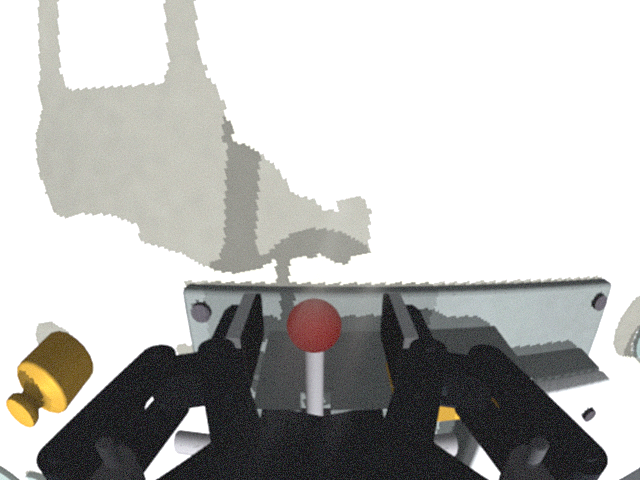

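The knob is at (314,326) and the finger midpoint is at about 322, so I need roughly 3 mm toward −y. I'll correct that and then close gently.

```bash
python3 -m inch '[{"claw":0.2,"travel":[-0.004,-0.015,-0.01],"turn":0},{"claw":0.2,"travel":[-0.004,-0.015,-0.01],"turn":0},{"claw":0.2,"travel":[-0.004,-0.015,-0.01],"turn":0}]' 20 && python3 -m inch '[{"claw":-0.3,"travel":[0,0,0],"turn":0},{"claw":-0.45,"travel":[0,0,0],"turn":0},{"claw":-0.6,"travel":[0,0,0],"turn":0},{"claw":-0.6,"travel":[0,0,0],"turn":0},{"claw":-0.6,"travel":[0,0,0],"turn":0}]' 20
```

```text
clock: 3.05
position: [0.5604, -0.1378, 0.0698]
ee_rot: [0.0, 0.134, 0.991, -0.0]
contact_force: [0.2, 0.3, 0.1]
width: 0.0514
gripper_force: 0.0
clock: 3.55
position: [0.5602, -0.1375, 0.0694]
ee_rot: [-0.0, 0.134, 0.991, 0.0]
contact_force: [0.4, -0.2, 1.6]
width: 0.0199
gripper_force: 19.5
```

```bash
python3 -m inch '[{"claw":-0.6,"travel":[0.001,0,0.02],"turn":0},{"claw":-0.6,"travel":[0.002,-0.0005,0.04],"turn":0},{"claw":-0.6,"travel":[0.004,-0.001,0.06],"turn":0},{"claw":-0.6,"travel":[0.008,-0.002,0.08],"turn":0},{"claw":-0.6,"travel":[0.008,-0.002,0.08],"turn":0}]' 20
```

```text
clock: 4.05
position: [0.5618, -0.1379, 0.0859]
ee_rot: [0.0, 0.134, 0.991, 0.0]
contact_force: [0.6, -0.2, -1.8]
width: 0.0204
gripper_force: 19.6
```

Little load so far, so I'll continue the arc to about 0.5 rad.

```bash
python3 -m inch '[{"claw":-0.6,"travel":[0.004,-0.001,0.02],"turn":0},{"claw":-0.6,"travel":[0.01,-0.003,0.04],"turn":0},{"claw":-0.6,"travel":[0.022,-0.006,0.076],"turn":0},{"claw":-0.6,"travel":[0.039,-0.011,0.112],"turn":0},{"claw":-0.6,"travel":[0.039,-0.011,0.112],"turn":0}]' 20
python3 - <<'E'
from h import *
im=imaging.get_image("scene");t=imaging.get_image("top")
a=cv2.resize(im[130:320,180:400],None,fx=3,fy=3);a=cv2.convertScaleAbs(a[:,:,::-1],alpha=1.6)
cv2.imwrite("pics/s2.png",a);s=get_state();print(s["position"],s["contact_force"],s["moment"])
E
```

```text
clock: 4.55
position: [0.57, -0.1402, 0.109]
ee_rot: [0.0, 0.134, 0.991, -0.0]
contact_force: [-1.4, 0.5, -0.6]
width: 0.0204
gripper_force: 19.7
[ 0.5694 -0.1401  0.108 ] [-1.8004  0.3528  0.0555] [ 0.0575  0.2113 -0.0001]
```

View pics/s2.png

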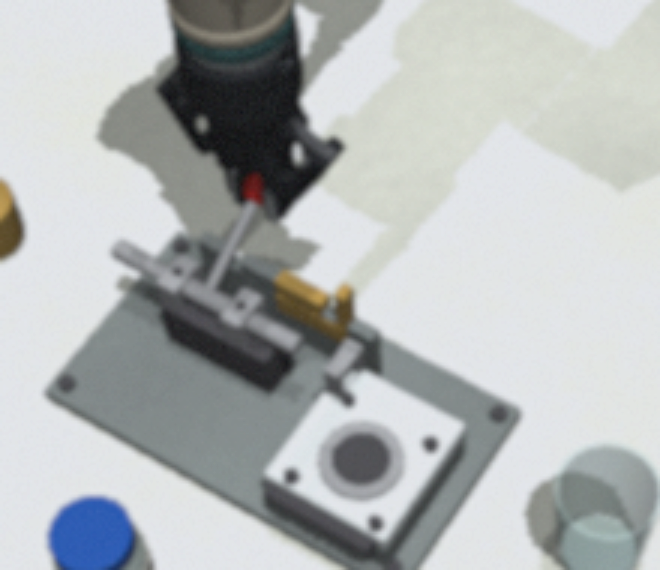

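The knob (254,187) is held with the handle raised clear, and the catch lug is at (343,305). Now I'll slide along +y.

```bash
python3 -m inch '[{"claw":-0.6,"travel":[0.0066,0.0241,0],"turn":0},{"claw":-0.6,"travel":[0.02,0.0723,0],"turn":0},{"claw":-0.6,"travel":[0.0333,0.1205,0],"turn":0},{"claw":-0.6,"travel":[0.04,0.1446,0],"turn":0},{"claw":-0.6,"travel":[0.04,0.1446,0],"turn":0}]' 20
```

```text
clock: 5.15
position: [0.5778, -0.1094, 0.1076]
ee_rot: [-0.0, 0.133, 0.991, 0.001]
contact_force: [-1.4, 2.5, 0.8]
width: 0.0207
gripper_force: 19.7
```

```bash
python3 -m inch '[{"claw":-0.6,"travel":[0.0066,0.0241,0],"turn":0},{"claw":-0.6,"travel":[0.02,0.0723,0],"turn":0},{"claw":-0.6,"travel":[0.0333,0.1205,0],"turn":0},{"claw":-0.6,"travel":[0.04,0.1446,0],"turn":0},{"claw":-0.6,"travel":[0.04,0.1446,0],"turn":0}]' 20
```

```text
clock: 5.65
position: [0.5859, -0.0807, 0.1077]
ee_rot: [0.0, 0.133, 0.991, 0.001]
contact_force: [-2.2, 2.2, -0.3]
width: 0.0203
gripper_force: 19.8
```

```bash
python3 -m inch '[{"claw":-0.6,"travel":[0.004,0.0145,0],"turn":0},{"claw":-0.6,"travel":[0.008,0.029,0],"turn":0},{"claw":-0.6,"travel":[0.012,0.0434,0],"turn":0},{"claw":-0.6,"travel":[0.012,0.0434,0],"turn":0}]' 20; python3 -m inch '[{"claw":-0.6,"travel":[0.0013,0.0048,0],"turn":0},{"claw":-0.6,"travel":[0.0027,0.0096,0],"turn":0},{"claw":-0.6,"travel":[0.004,0.0145,0],"turn":0},{"claw":-0.6,"travel":[0.004,0.0145,0],"turn":0}]' 20
```

```text
clock: 6.05
position: [0.5881, -0.0733, 0.1077]
ee_rot: [-0.0, 0.134, 0.991, 0.0]
contact_force: [-2.6, 0.0, -0.8]
width: 0.0204
gripper_force: 19.8
clock: 6.45
position: [0.5888, -0.0706, 0.1077]
ee_rot: [-0.0, 0.134, 0.991, 0.0]
contact_force: [-2.8, 0.3, 0.7]
width: 0.0207
gripper_force: 19.8
```

```bash
python3 -m inch '[{"claw":-0.6,"travel":[0.0007,0.0024,0],"turn":0},{"claw":-0.6,"travel":[0.0013,0.0048,0],"turn":0},{"claw":-0.6,"travel":[0.002,0.0072,0],"turn":0},{"claw":-0.6,"travel":[0.0027,0.0096,0],"turn":0},{"claw":-0.6,"travel":[0.0027,0.0096,0],"turn":0}]' 20
```

```text
clock: 6.95
position: [0.5894, -0.0687, 0.1077]
ee_rot: [-0.0, 0.134, 0.991, 0.0]
contact_force: [-2.5, -0.9, 0.7]
width: 0.0206
gripper_force: 19.8
```

```bash
python3 -m inch '[{"claw":-0.6,"travel":[0.0007,0.0024,0],"turn":0},{"claw":-0.6,"travel":[0.0013,0.0048,0],"turn":0},{"claw":-0.6,"travel":[0.002,0.0072,0],"turn":0},{"claw":-0.6,"travel":[0.002,0.0072,0],"turn":0}]' 20
```

```text
clock: 7.35
position: [0.5898, -0.0672, 0.1077]
ee_rot: [-0.0, 0.134, 0.991, 0.0]
contact_force: [-3.8, -0.7, 0.5]
width: 0.0206
gripper_force: 19.8
```

```bash
python3 -m inch '[{"claw":-0.6,"travel":[0.0007,0.0024,0],"turn":0},{"claw":-0.6,"travel":[0.0013,0.0048,0],"turn":0},{"claw":-0.6,"travel":[0.0013,0.0048,0],"turn":0}]' 20
```

```text
clock: 7.65
position: [0.59, -0.0663, 0.1077]
ee_rot: [-0.0, 0.134, 0.991, 0.0]
contact_force: [-3.0, -0.4, 0.5]
width: 0.0202
gripper_force: 19.8
```

```bash
python3 -m inch '[{"claw":-0.6,"travel":[0.0007,0.0024,0],"turn":0},{"claw":-0.6,"travel":[0.0013,0.0048,0],"turn":0},{"claw":-0.6,"travel":[0.0013,0.0048,0],"turn":0}]' 20
```

```text
clock: 7.95
position: [0.5903, -0.0653, 0.1077]
ee_rot: [-0.0, 0.134, 0.991, 0.0]
contact_force: [-4.0, -0.2, 0.5]
width: 0.0202
gripper_force: 19.8
```

```bash
python3 -m inch '[{"claw":-0.6,"travel":[0.0005,0.0024,0],"turn":0},{"claw":-0.6,"travel":[0.001,0.0048,0],"turn":0},{"claw":-0.6,"travel":[0.001,0.0048,0],"turn":0}]' 20
```

```text
clock: 8.25
position: [0.5906, -0.0644, 0.1078]
ee_rot: [0.0, 0.134, 0.991, 0.0]
contact_force: [-4.0, 0.1, 0.7]
width: 0.0203
gripper_force: 19.8
```

```bash
python3 -m inch '[{"claw":-0.6,"travel":[0.0005,0.0024,0],"turn":0},{"claw":-0.6,"travel":[0.001,0.0048,0],"turn":0},{"claw":-0.6,"travel":[0.001,0.0048,0],"turn":0}]' 20
```

```text
clock: 8.55
position: [0.5908, -0.0634, 0.1077]
ee_rot: [0.0, 0.134, 0.991, 0.0]
contact_force: [-3.0, 0.3, 1.0]
width: 0.0208
gripper_force: 19.8
```

```bash
python3 -m inch '[{"claw":-0.6,"travel":[0.0005,0.0024,0],"turn":0},{"claw":-0.6,"travel":[0.001,0.0048,0],"turn":0},{"claw":-0.6,"travel":[0.001,0.0048,0],"turn":0}]' 20
```

```text
clock: 8.85
position: [0.5911, -0.0625, 0.1077]
ee_rot: [0.0, 0.134, 0.991, 0.0]
contact_force: [-3.1, -1.1, 0.6]
width: 0.0206
gripper_force: 19.8
```

Run:
```python
from h import *
im=imaging.get_image("wrist")
a=cv2.resize(im[230:430,220:520],None,fx=2.6,fy=2.6);cv2.imwrite("pics/w3.png",cv2.convertScaleAbs(a[:,:,::-1],alpha=2))
```

```text
(no output)
```

View pics/w3.png

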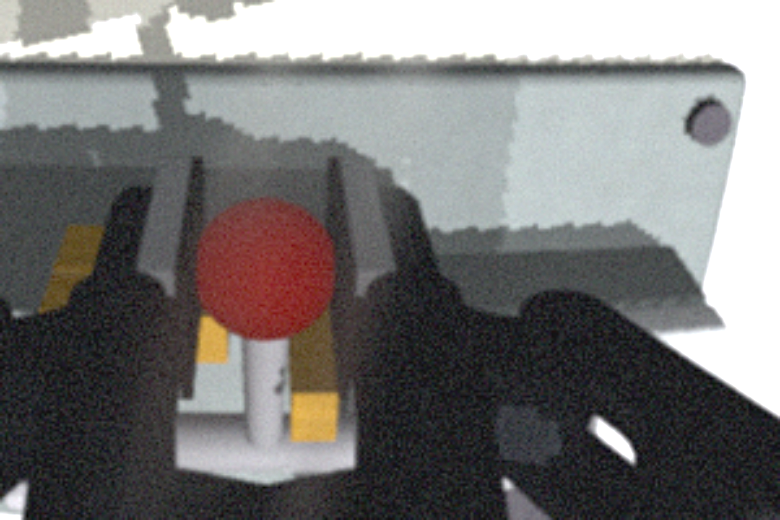

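The stem (columns 246–288) sits almost against the brass lug's face (290), with the land's end at about 228. It is nearly at the stop, so I'll feel the last bit.

```bash
python3 -m inch '[{"claw":-0.6,"travel":[0.0003,0.0012,0],"turn":0},{"claw":-0.6,"travel":[0.0007,0.0024,0],"turn":0},{"claw":-0.6,"travel":[0.001,0.0036,0],"turn":0},{"claw":-0.6,"travel":[0.001,0.0036,0],"turn":0}]' 20
```

```text
clock: 9.3
position: [0.5913, -0.0618, 0.1078]
ee_rot: [0.0, 0.134, 0.991, 0.0]
contact_force: [-2.1, -0.6, -0.2]
width: 0.0203
gripper_force: 19.8
```

```bash
python3 -m inch '[{"claw":-0.6,"travel":[0.0003,0.0012,0],"turn":0},{"claw":-0.6,"travel":[0.0007,0.0024,0],"turn":0},{"claw":-0.6,"travel":[0.0007,0.0024,0],"turn":0}]' 20
```

```text
clock: 9.6
position: [0.5913, -0.0616, 0.1078]
ee_rot: [0.0, 0.134, 0.991, -0.0]
contact_force: [-2.4, -1.5, 0.1]
width: 0.0204
gripper_force: 19.8
```

```bash
python3 -m inch '[{"claw":-0.6,"travel":[0.0003,0.0012,0],"turn":0},{"claw":-0.6,"travel":[0.0007,0.0024,0],"turn":0},{"claw":-0.6,"travel":[0.0007,0.0024,0],"turn":0}]' 20
```

```text
clock: 9.9
position: [0.5913, -0.0615, 0.1077]
ee_rot: [-0.0, 0.134, 0.991, -0.001]
contact_force: [-2.9, -3.3, 0.1]
width: 0.0205
gripper_force: 19.8
```

```bash
python3 -m inch '[{"claw":-0.6,"travel":[0.0003,0.0012,0],"turn":0},{"claw":-0.6,"travel":[0.0007,0.0024,0],"turn":0},{"claw":-0.6,"travel":[0.0007,0.0024,0],"turn":0}]' 20
```

```text
clock: 10.2
position: [0.5913, -0.0615, 0.1077]
ee_rot: [-0.0, 0.134, 0.991, -0.001]
contact_force: [-3.9, -5.0, -0.5]
width: 0.0202
gripper_force: 19.9
```

The stop is felt: motion halts at y = −0.0615 and the force rises about 2 N per 0.5 mm commanded. I'll back off 2 mm to the notch centre.

```bash
python3 -m inch '[{"claw":-0.6,"travel":[-0.0022,-0.008,0],"turn":0},{"claw":-0.6,"travel":[-0.0045,-0.0163,0],"turn":0},{"claw":-0.6,"travel":[-0.0045,-0.0163,0],"turn":0},{"claw":-0.6,"travel":[-0.0045,-0.0163,0],"turn":0}]' 20
```

```text
clock: 10.6
position: [0.591, -0.063, 0.1078]
ee_rot: [0.0, 0.134, 0.991, 0.001]
contact_force: [-1.1, 2.0, -0.8]
width: 0.0203
gripper_force: 19.8
```

```bash
python3 -m inch '[{"claw":-0.6,"travel":[-0.0095,0.0003,-0.018],"turn":0},{"claw":-0.6,"travel":[-0.0175,0.0027,-0.036],"turn":0},{"claw":-0.6,"travel":[-0.021,0.0037,-0.046],"turn":0},{"claw":-0.6,"travel":[-0.0243,0.0046,-0.055],"turn":0},{"claw":-0.6,"travel":[-0.0243,0.0046,-0.055],"turn":0}]' 20
```

```text
clock: 11.1
position: [0.5859, -0.0628, 0.0965]
ee_rot: [0.0, 0.134, 0.991, 0.0]
contact_force: [-0.7, 2.4, 1.1]
width: 0.0205
gripper_force: 19.8
```

```bash
python3 -m inch '[{"claw":-0.6,"travel":[-0.0053,0.004,-0.019],"turn":0},{"claw":-0.6,"travel":[-0.0107,0.0055,-0.038],"turn":0},{"claw":-0.6,"travel":[-0.0145,0.0067,-0.058],"turn":0},{"claw":-0.6,"travel":[-0.0183,0.0077,-0.077],"turn":0},{"claw":-0.6,"travel":[-0.0183,0.0077,-0.077],"turn":0}]' 20
```

```text
clock: 11.6
position: [0.5824, -0.0616, 0.0808]
ee_rot: [0.0, 0.134, 0.991, -0.0]
contact_force: [-0.2, -0.7, 0.2]
width: 0.0203
gripper_force: 19.9
```

```bash
python3 -m inch '[{"claw":-0.6,"travel":[-0.002,0.0006,-0.018],"turn":0},{"claw":-0.6,"travel":[-0.0035,0.001,-0.035],"turn":0},{"claw":-0.6,"travel":[-0.0043,0.0012,-0.05],"turn":0},{"claw":-0.6,"travel":[-0.0043,0.0012,-0.05],"turn":0}]' 20
```

```text
clock: 12.0
position: [0.5815, -0.0612, 0.071]
ee_rot: [0.0, 0.134, 0.991, -0.0]
contact_force: [0.8, -1.8, 0.5]
width: 0.0203
gripper_force: 19.9
```

The handle is down at about 0.02 rad with no load. I'll release and retreat straight up.

```bash
python3 -m inch '[{"claw":-0.3,"travel":[0,0,0],"turn":0},{"claw":0,"travel":[0,0,0],"turn":0},{"claw":0.2,"travel":[0,0,0],"turn":0},{"claw":0.2,"travel":[0,0,0],"turn":0}]' 20; python3 -m inch '[{"claw":0.2,"travel":[0,0,0.1],"turn":0},{"claw":0.2,"travel":[0,0,0.3],"turn":0},{"claw":0.2,"travel":[0,0,0.5],"turn":0},{"claw":0.2,"travel":[-0.2,0,0.7],"turn":0},{"claw":0.2,"travel":[-0.4,0,0.8],"turn":0}]'; python3 -m inch '[{"claw":0.2,"travel":[-0.25,0,0],"turn":0},{"claw":0.2,"travel":[-0.5,0,0],"turn":0},{"claw":0.2,"travel":[-0.5,0,0],"turn":0}]'
python3 - <<'E'
from h import *
s=imaging.get_image("scene");t=imaging.get_image("top")
ct,cs=red(t),red(s);K,e=tri(ray("top",ct[0]),ray("scene",cs[0]));print(ct,cs,K,e)
a=cv2.convertScaleAbs(cv2.resize(s[170:310,180:360],None,fx=2.2,fy=2.2),alpha=1.6);b=cv2.convertScaleAbs(cv2.resize(t[180:320,300:480],None,fx=2.2,fy=2.2),alpha=1.6)
cv2.imwrite("pics/end.png",np.hstack([a,b])[:,:,::-1])
E
```

```text
clock: 12.4
position: [0.5811, -0.0607, 0.0714]
ee_rot: [-0.0, 0.134, 0.991, 0.0]
contact_force: [0.6, -1.1, 0.6]
width: 0.0512
gripper_force: 0.0
clock: 12.9
position: [0.5035, -0.0613, 0.2333]
ee_rot: [0.002, 0.133, 0.991, -0.0]
contact_force: [-0.3, -0.3, 1.2]
width: 0.051
gripper_force: 0.0
clock: 13.2
position: [0.3944, -0.0592, 0.2302]
ee_rot: [-0.003, 0.134, 0.991, 0.0]
contact_force: [0.4, -0.3, -0.9]
width: 0.0512
gripper_force: 0.0
(array([372.0882, 281.7941]), np.int32(34)) (array([302.7333, 216.2889]), np.int32(45)) [ 0.5823 -0.0626  0.0716] 0.00046550714164546005
```

View pics/end.png

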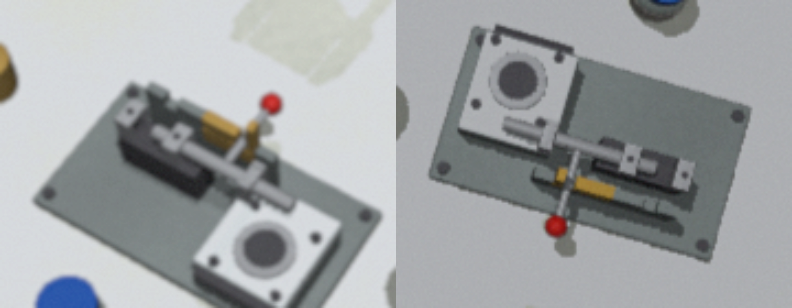

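The final views show the stem lying between the brass land and the lug. The knob sits at (271,103) in the left half and (556,226) in the right half, and triangulates to z ≈ 0.0716 against 0.0708 at the start, so the handle is level. The bolt is through the keeper and the arm is clear.

```bash
python3 -c "
from rig import ticket
print(ticket.sign_off())"
```

```text
the job is handed in; nothing more can be done
None
```

The bolt is through the keeper by about 79 mm, the handle lies level in the brass catch's notch and is released, the beaker, weight and jar were not touched, and the job was handed in at about 13 s of the 45 s allowed; the hand-in returned no verdict.

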